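# Jog the blood-tube wheel from its hand box

### The job

Jog the tube wheel towards the violet side: on the grey-green jog box, tilt the blue-ball stick most of the way over towards the violet plate, keep it there for at least two seconds, then let it spring back to centre. Do not tip it towards the white plate, and leave the black-ball stick of the white box and the small reagent bottle alone.

Things in the scene. Friction and masses are not known exactly. Their poses are not given: they have to be found in the camera images.
- jog_ball (a point): Centre of the 28 mm blue ball on the jog stick (10 mm rod) amid the fixed grey-green box with dark green panel, 120 x 170 x 45 mm, yawed within 46 degrees. Upright: 130 mm above the bench, 80 mm above the pivot. Tilts only towards either end plate, to a stop at 24 degrees (ball 33 mm sideways, 7 mm lower). A damped spring re-centres it; holding at the stop takes about 4 N.
- violet_plate: Violet plate, 45 x 22 x 3 mm, fixed flat on the jog box near one end; origin at the centre of its underside, 45 mm above the bench, 60 mm sideways from the upright stick, in the plane in which the stick tilts. A like white plate lies at the opposite end; which end is violet changes from start to start.
- stage_ball (a point): Centre of the black ball (28 mm across) of the other stick, 130 mm above the bench, in the middle of a white box with a light grey panel and two dark grey plates, of the same size and working as the jog box; to be left alone.
- bottle: Small loose white plastic reagent bottle, 38 mm across and 85 mm tall, standing beyond the boxes as seen from the robot; origin at the centre of its underside.
Not all that is in view belongs to the job. What is shaped like the part that bears jog_ball but orange or yellow is not meant.

How it is judged:
By the outcome, as a careful person would: the job done as asked, in the order asked, and still so for the second after the job is handed in, with the robot touching nothing.
It also fails if it takes over 32 s, if anything falls off the work surface, if the arm or the gripper's body presses on something with over 40 N, if the wrist force passes 120 N, or if a joint passes its speed limit or range.

### The arm

A 6-joint arm with a two-finger parallel gripper is mounted at the origin on the work surface. World frame = base frame: x ahead of the robot, y to its left, z up, the work surface at z = 0. Lengths are in mm, angles in rad, forces in N, time in s.
With the tool pointing down it reaches from about 350 to 775 mm from the base axis. Payload 7.3 kg.
Tool frame: the origin (TCP) lies on the centre line of the jaws, within the pads' length; the fingertips stand 22 mm ahead of it and the grasp point (between the pads) lies 3 mm ahead of it; z points along the fingers, y is the direction in which the jaws open and shut (so a half turn about z gives the same grasp; the last joint's range is limited). The gripper opens to 92 mm and grips with 3 to 60 N. Pads are 19 mm wide; open, the fingers measure 130 mm over their backs; the gripper's body (75 mm by 190 mm) begins 47 mm behind the grasp point.
Start: joints at [-1.49, 0.342, 1.524, -0, 1.275, -0.146], TCP at [118.073, -511.568, 248.741] pointing down, gripper open.
Joint ranges: [-2.53, 2.53], [-0.77, 2.02], [0.04, 2.7], [-1, 4.14], [0.28, 2.66], [-3.11, 3.11]. Speed limits (rad/s): [2.57, 2.57, 3.14, 3.14, 3.14, 3.14].

### API

Orientations are given as [roll, pitch, yaw] about the fixed x, y, z axes, in that order (R = Rz(yaw) Ry(pitch) Rx(roll)).
In Python, from plant import bot gives the robot as it stands.
- The arm moves only by the tool play_rows, never from a script. Its argument "moves" is one flat list of numbers, 5 for each row, row after row: the closure in counts, from 0 (fully open) to 255 (shut), then the shift along the tool's x, y, z in mm, then the turn about the tool's z in degrees. A call has 1 to 8 rows; each row is the pose to reach, as a shift and turn from the pose commanded when the call began, along the tool's axes at that moment; what a row does not reach only later rows make up. A row lasts 1/12 s, in which the tool goes at most 41.7 mm and 7.16 degrees, less where a joint would pass 70% of its speed; a pose out of reach is approached as far as the arm can. A call with a gripper value outside its range is refused whole. The fingers move at their own pace and stop on an object; the grip force is fixed at half the most. Time passes only in rows, so rows that repeat a pose let the fingers close. It gives the time, the measured TCP pose, the force and the opening at its end, in the units of the state.
- bot.get_obs(): the state, without advancing time (a new reading comes with each control period).
- bot.capture(name): name is "scene" or "top" or "wrist"; returns a dict with "color" (420x560x3 uint8, red, green, blue), "fx", "fy", "cx", "cy" (pixels), "world_to_cam" (4x4, takes a point from world to camera coordinates); the wrist camera has in their place "T_tool_cam" (4x4, takes a point from camera to tool coordinates, whose origin is the TCP and whose axes are the flange's). Camera axes: x right, y down, z forward; pixel columns grow to the right and rows downward; lengths in mm; the calibration is good to about 2 mm. A picture is of the moment at which its call begins: read the wrist's pose just before it. There is no depth.
- bot.close_job(): hands the job in, once; it reports no verdict.
The state is a dict: "time": time; "joint_positions": joint angles; "dq": joint speeds; "tau": joint torques, N m; "tool_pos": TCP position; "tcp_rot": TCP orientation; "contact_force": force on the tool from outside, world axes, zero at the start; "moment": the same for the moment, N m; "grip_width": finger opening in mm.
Only numpy, scipy, OpenCV 4.12 (cv2) and the standard library are available. Lean on these libraries where they do the work, as an engineer would, in place of code of your own. Each camera call takes 0.05 s, during which the arm holds its last target.

## Working session

There is one attempt and no reset: what is moved stays moved. The work goes in short steps, Python scripts to look and compute and a tool call to move; the robot and the scene stay as the last step left them, time stands still between calls to the robot, and variables do not carry over. Pictures are saved under pics/ and viewed, and the job is handed in when it is done.

Besides the shell and the picture viewer there is one more tool, called after "Call:" as name(argument=value, ...), one argument or row to a line, values as JSON. play_rows: Moves the arm, as the interface text tells. Its arguments: {"type":"object","properties":{"moves":{"type":"array","items":{"type":"number"}}},"required":["moves"]}

```bash
ls; mkdir -p pics
python3 - <<'E'
from plant import bot
import cv2
o=bot.get_obs();print({k:o[k] for k in('time','tool_pos','tcp_rot','contact_force','grip_width')})
for n in('scene','top'):
    c=bot.capture(n);cv2.imwrite(f'pics/{n}1.png',c['color'][:,:,::-1]);print(n,c['fx'],c['cx'],c['cy'],c['world_to_cam'])
E
```

```text
pics
{'time': 0.0, 'tool_pos': array([ 118.04869885, -511.17715509,  248.03599873]), 'tcp_rot': array([-3.14004131e+00, -2.17222931e-04,  2.26836331e-01]), 'contact_force': array([ 0.63245459,  0.46963863, -0.47413177]), 'grip_width': 91.74554983410657}
scene 418.0075795507492 279.101345078793 208.54583775695755 [[-3.90029468e-01  9.20794790e-01 -3.73737644e-03  1.25592711e+01]
 [ 8.03655750e-01  3.38425020e-01 -4.89495598e-01 -4.34404411e+02]
 [-4.49460175e-01 -1.93921272e-01 -8.71997759e-01  1.44170586e+03]
 [ 0.00000000e+00  0.00000000e+00  0.00000000e+00  1.00000000e+00]]
top 414.7656906357036 279.1968945437411 205.37078088647192 [[-2.15263420e-02 -9.99672740e-01 -1.38213501e-02  2.09973668e+02]
 [-9.83546080e-01  2.36553225e-02 -1.79102020e-01  5.07310517e+02]
 [ 1.79370356e-01  9.73852333e-03 -9.83733417e-01  1.02075795e+03]
 [ 0.00000000e+00  0.00000000e+00  0.00000000e+00  1.00000000e+00]]
```

View pics/scene1.png

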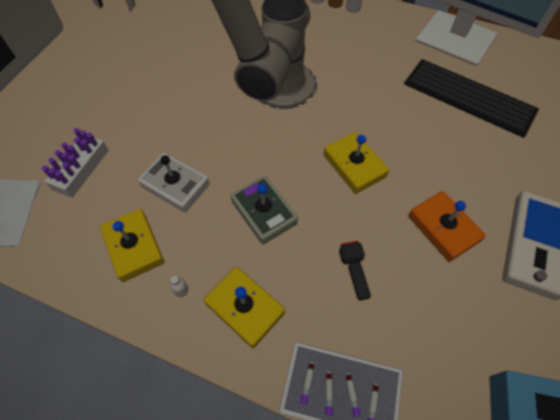

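View pics/top1.png

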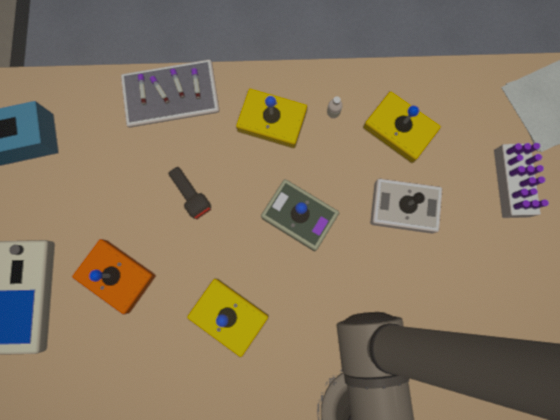

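The grey-green box is at top (300,214) and scene (264,208), with its violet plate at top (320,226) and scene (252,190). The blue-ball sticks on yellow and orange boxes are decoys. I'll measure it and confirm in an enlarged crop.

```bash
cat > h.py <<'E'
import numpy as np,cv2
from plant import bot
def ray(c,uv):
    W=c['world_to_cam'];R=W[:3,:3];t=W[:3,3]
    d=R.T@np.array([(uv[0]-c['cx'])/c['fx'],(uv[1]-c['cy'])/c['fy'],1]);return -R.T@t,d/np.linalg.norm(d)
def onz(c,uv,z):
    o,d=ray(c,uv);return o+d*(z-o[2])/d[2]
def tri(c1,a,c2,b):
    o1,d1=ray(c1,a);o2,d2=ray(c2,b)
    A=np.c_[d1,-d2];s=np.linalg.lstsq(A,o2-o1,rcond=None)[0]
    p,q=o1+s[0]*d1,o2+s[1]*d2;return (p+q)/2,np.linalg.norm(p-q)
def blob(c,win,lo,hi):
    u0,v0,u1,v1=win;hsv=cv2.cvtColor(c['color'],cv2.COLOR_RGB2HSV)
    m=np.zeros(hsv.shape[:2],np.uint8);m[v0:v1,u0:u1]=cv2.inRange(hsv,lo,hi)[v0:v1,u0:u1]
    n,l,s,ce=cv2.connectedComponentsWithStats(m)
    i=1+np.argmax(s[1:,4]);return ce[i],s[i]
E
python3 - <<'E'
from h import *
T=bot.capture('top');S=bot.capture('scene')
B=((105,120,60),(125,255,255));V=((126,80,50),(155,255,255));Wh=((0,0,140),(179,60,255))
w={'top':(265,180,340,248),'scene':(230,175,300,242)}
P={}
for nm,r in(('ball',B),('violet',V),('white',Wh)):
    a,sa=blob(T,w['top'],*r);b,sb=blob(S,w['scene'],*r)
    z=130 if nm=='ball' else 48
    print(nm,a.round(1),sa,b.round(1),sb,'tri',tri(T,a,S,b),'top@z',onz(T,a,z).round(1),'sc@z',onz(S,b,z).round(1))
for n,a,b in(('stage',(419,199),(165,160)),('bottle top',(337,100),(175,279))):print(n,tri(T,a,S,b))
for n,a in (('yel ball',(222,320)),('yel2',(270,102))): print(n,onz(T,a,130))
for i,(a,n) in enumerate(((T,'top'),(S,'scene'))):
    u0,v0,u1,v1=w[n];cv2.imwrite(f'pics/crop{n}.png',cv2.resize(a['color'][v0-10:v1+10,u0-10:u1+10,::-1],None,fx=6,fy=6,interpolation=cv2.INTER_CUBIC))
E
```

```text
ball [300.9 207.6] [296 202  11  12 102] [261.9 188.2] [257 183  11  11 100] tri (array([490.77346288, 146.22816894, 127.07959591]), np.float64(0.3785410318114101)) top@z [490.3 146.2 130. ] sc@z [492.4 147.3 130. ]
violet [319.6 225.5] [312 217  16  18 166] [250.5 189.7] [243 183  15  14 112] tri (array([458.82740742,  94.54978999,  39.80799471]), np.float64(2.803752257286903)) top@z [457.3  96.6  48. ] sc@z [463.6  95.8  48. ]
white [279.9 201. ] [273 193  15  17 138] [274.9 220.6] [269 216  13  10  55] tri (array([524.3054154 , 196.29895579,  42.55738586]), np.float64(0.10197132508105469)) top@z [523.3 196.2  48. ] sc@z [526.9 197.5  48. ]
stage (array([ 506.04959525, -136.64972572,  119.02428146]), np.float64(1.4507712478628625))
bottle top (array([782.40906693,  42.15422879,  77.42279368]), np.float64(2.8846581781715974))
yel ball [236.40662078 332.61975272 130.        ]
yel2 [758.54831943 214.78006827 130.        ]
```

View pics/croptop.png

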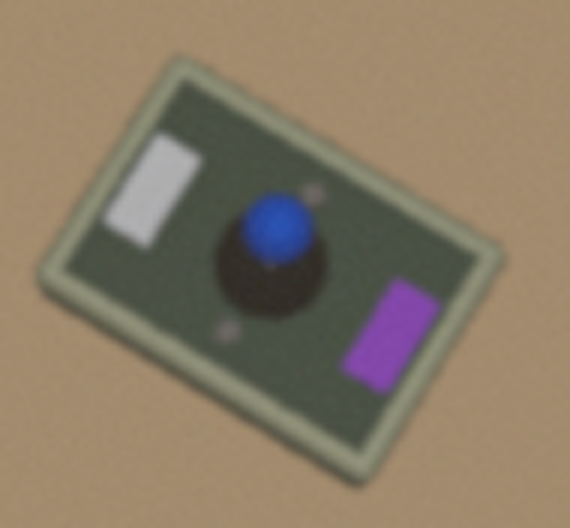

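View pics/cropscene.png

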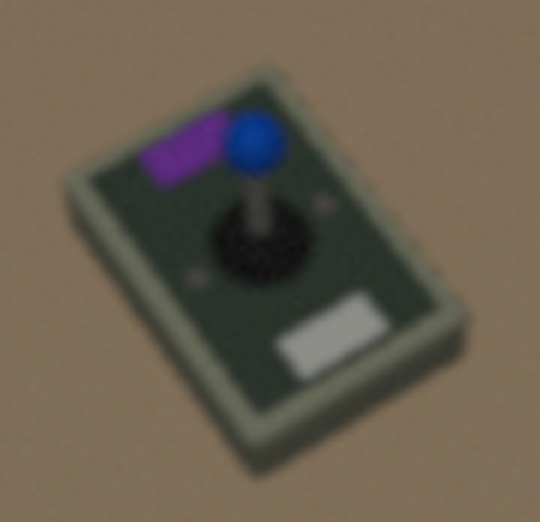

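The grey-green box fits: its panel is dark green, and the plates triangulate 120 mm apart at about 45 mm height. The ball is at (491,146.5,~130), midway between them. The direction to violet is (-0.55,-0.83). I'll push the ball with closed fingers from the white side, with tool x along the tilt plane. First I'll move at height via (400,-330) and turn -43.5°.

Call:
play_rows(
  moves=[255, 30, -11, 0, -5, 255, 68, -24, 0, -11, 255, 107, -38, 0, -18, 255, 147, -53, 0, -25, 255, 187, -67, 0, -32, 255, 227, -81, 0, -39, 255, 267, -96, 0, -43.5, 255, 305, -109, 0, -43.5],
)

```text
time: 0.87
tool_pos: [390.4, -336.3, 248.7]
tcp_rot: [-3.141, 0.0, 0.99]
contact_force: [0.3, -1.0, 0.2]
grip_width: 43.2
```

```bash
cat > st.py <<'E'
from h import *
from scipy.spatial.transform import Rotation as Ro
import sys
def st():
    o=bot.get_obs();p=o['tool_pos'];R=Ro.from_euler('xyz',o['tcp_rot']).as_matrix()
    print(round(o['time'],2),p.round(1),o['tcp_rot'].round(3),o['contact_force'].round(1),round(o['grip_width'],1));return p,R
if __name__=='__main__':
    p,R=st()
    if len(sys.argv)>3:
        g=np.array(list(map(float,sys.argv[1:4])));print('tool shift',(R.T@(g-p)).round(1))
E
python3 st.py 521 192 220
```

```text
0.87 [ 390.4 -336.3  248.7] [-3.141  0.     0.99 ] [ 0.3 -1.   0.2] 43.2
tool shift [ 513.4 -180.5   28.7]
```

Call:
play_rows(
  moves=[255, 30, -11, 0, 0, 255, 67, -24, 0, 0, 255, 105, -37, 0, 0, 255, 143, -50, 0, 0, 255, 181, -64, 0, 0, 255, 219, -77, 0, 0, 255, 257, -90, 0, 0, 255, 290, -102, 0, 0],
)

```text
time: 1.53
tool_pos: [464.2, -37.3, 248.8]
tcp_rot: [3.142, -0.0, 0.986]
contact_force: [0.9, 0.1, -0.4]
grip_width: 0.5
```

```bash
python3 st.py 521 192 220
```

```text
1.53 [464.2 -37.3 248.8] [ 3.142 -0.     0.986] [ 0.9  0.1 -0.4] 0.5
tool shift [222.6 -79.1  28.8]
```

Call:
play_rows(
  moves=[255, 35, -12, 0, 0, 255, 72, -25, 0, 0, 255, 109, -38, 0, 0, 255, 145, -51, 0, 0, 255, 180, -63, 0, 0, 255, 205, -72, 10, 0, 255, 216, -76, 25, 0, 255, 216, -76, 28, 0],
)

```text
time: 2.2
tool_pos: [519.0, 184.7, 218.2]
tcp_rot: [-3.139, 0.002, 0.989]
contact_force: [-0.2, 1.3, 0.0]
grip_width: 0.4
```

Run:
```python
from st import *
p,R=st()
print((R.T@(np.array([521,192,132])-p)).round(1), R[:,0])
for n in('top','wrist'):
    c=bot.capture(n);cv2.imwrite(f'pics/{n}2.png',c['color'][:,:,::-1])
```

```text
2.2 [519.  184.7 218.2] [-3.139e+00  2.000e-03  9.890e-01] [-0.2  1.3  0. ] 0.4
[ 7.4 -2.1 86.2] [ 0.54924027  0.83566168 -0.00216585]
```

View pics/wrist2.png

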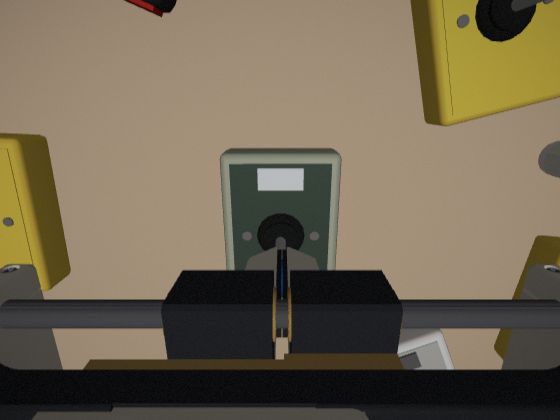

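View pics/top2.png

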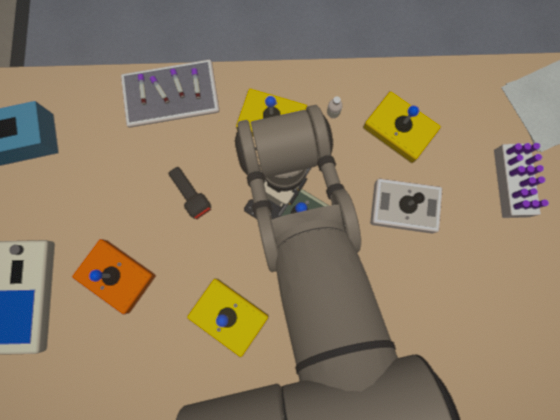

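The wrist view shows the box square to the tool, with the white plate at (280,180) and the stick base at (280,236), both on the tool centreline. Descending on the white side of the ball.

Call:
play_rows(
  moves=[255, 6, 0, 0, 0, 255, 6, 0, 15, 0, 255, 6, 0, 40, 0, 255, 6, 0, 62, 0, 255, 6, 0, 78, 0, 255, 6, 0, 86, 0, 255, 6, 0, 86, 0, 255, 6, 0, 86, 0],
)

```text
time: 2.97
tool_pos: [524.0, 186.9, 135.6]
tcp_rot: [3.141, -0.001, 0.985]
contact_force: [-0.9, 0.2, 0.7]
grip_width: 0.2
```

Run:
```python
from st import *
p,R=st()
d=np.array([491,146.5,130])-p;print('ball rel tool',(R.T@d).round(1))
for n in('scene','wrist'):
    c=bot.capture(n);im=c['color'][:,:,::-1]
    if n=='scene': im=cv2.resize(im[120:300,180:380],None,fx=3,fy=3)
    cv2.imwrite(f'pics/{n}3.png',im)
```

```text
2.97 [524.  186.9 135.6] [ 3.141e+00 -1.000e-03  9.850e-01] [-0.9  0.2  0.7] 0.2
ball rel tool [-51.9  -5.1   5.6]
```

View pics/scene3.png

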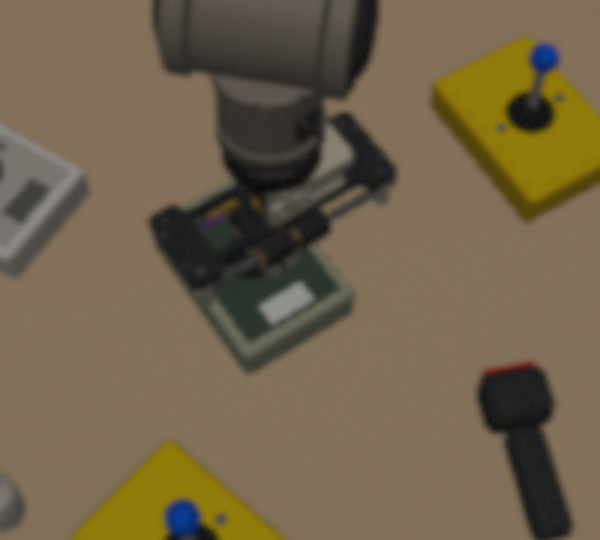

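Ball sits at tool x -52, y -5. Correct the side offset, then push slowly in stages and watch the force.

Call:
play_rows(
  moves=[255, 0, -4, 3, 0, 255, -10, -4, 3, 0, 255, -20, -4, 3, 0, 255, -26, -4, 3, 0, 255, -32, -4, 3, 0, 255, -38, -4, 3, 0, 255, -44, -4, 3, 0, 255, -46, -4, 3, 0],
)

```text
time: 3.73
tool_pos: [494.4, 150.6, 132.0]
tcp_rot: [3.141, -0.001, 0.985]
contact_force: [0.9, 1.7, 0.8]
grip_width: 0.5
```

```bash
cat > chk.py <<'E'
from st import *
import sys
k=sys.argv[1]
p,R=st();f=bot.get_obs()['contact_force'];print('force tool',(R.T@f).round(1),'TCP past upright ball along violet',round(float((p-[491,146.5,130])@np.array([-.551,-.834,0])),1))
c=bot.capture('top');cv2.imwrite(f'pics/top{k}.png',cv2.resize(c['color'][150:290,210:400,::-1],None,fx=4,fy=4))
c=bot.capture('scene');cv2.imwrite(f'pics/scene{k}.png',cv2.resize(c['color'][140:260,200:340,::-1],None,fx=5,fy=5))
c=bot.capture('wrist');cv2.imwrite(f'pics/wrist{k}.png',c['color'][:,:,::-1])
E
python3 chk.py 4
```

```text
3.73 [494.4 150.6 132. ] [ 3.141e+00 -1.000e-03  9.850e-01] [0.9 1.7 0.8] 0.5
force tool [ 1.9 -0.2 -0.7] TCP past upright ball along violet -5.3
```

View pics/top4.png

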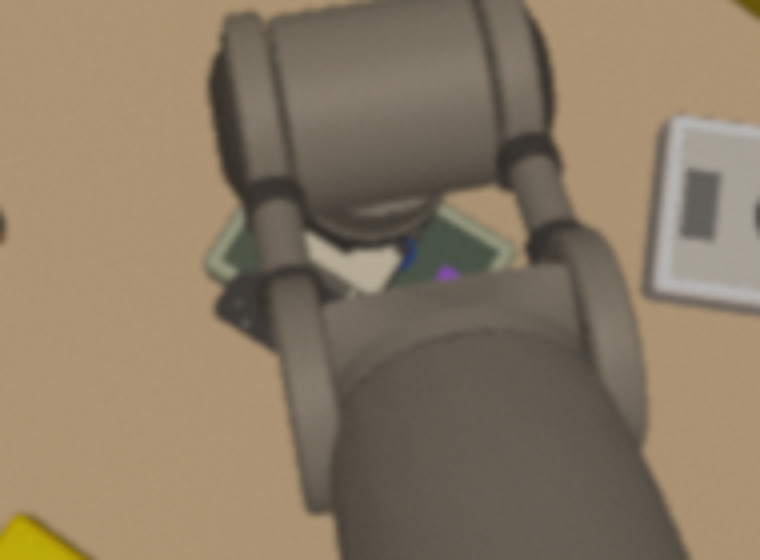

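View pics/scene4.png

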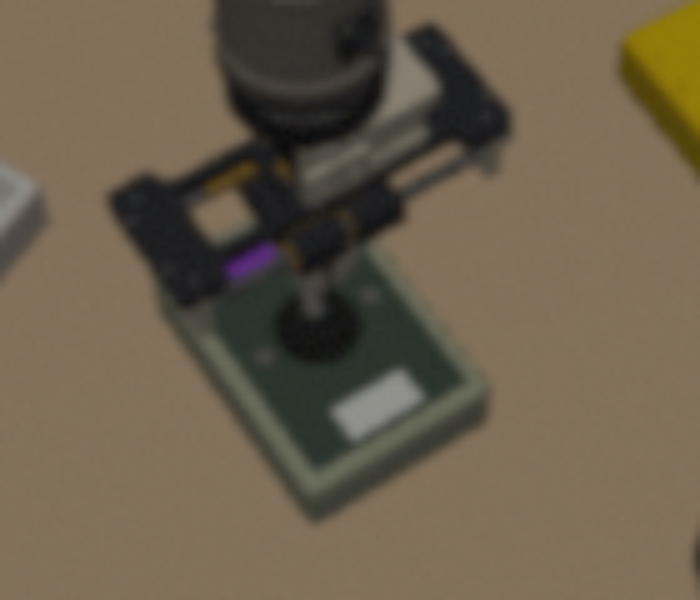

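View pics/wrist4.png

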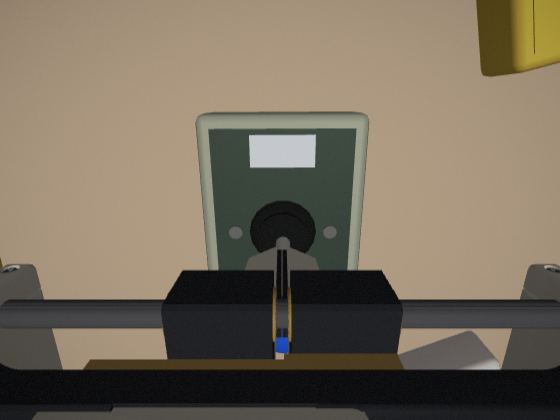

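Contact is made, with about 2 N on the white side and the blue ball ahead of the fingers. Pushing further.

Call:
play_rows(
  moves=[255, -3, 0, 0, 0, 255, -6, 0, 0, 0, 255, -9, 0, 0, 0, 255, -11, 0, 0, 0, 255, -11, 0, 0, 0],
)

```text
time: 4.3
tool_pos: [488.3, 141.8, 131.4]
tcp_rot: [-3.141, 0.0, 0.986]
contact_force: [3.2, 2.9, -3.8]
grip_width: 0.4
```

```bash
python3 chk.py 5
```

```text
4.3 [488.3 141.8 131.4] [-3.141  0.     0.986] [ 3.2  2.9 -3.8] 0.4
force tool [4.1 1.1 3.8] TCP past upright ball along violet 5.4
```

View pics/top5.png

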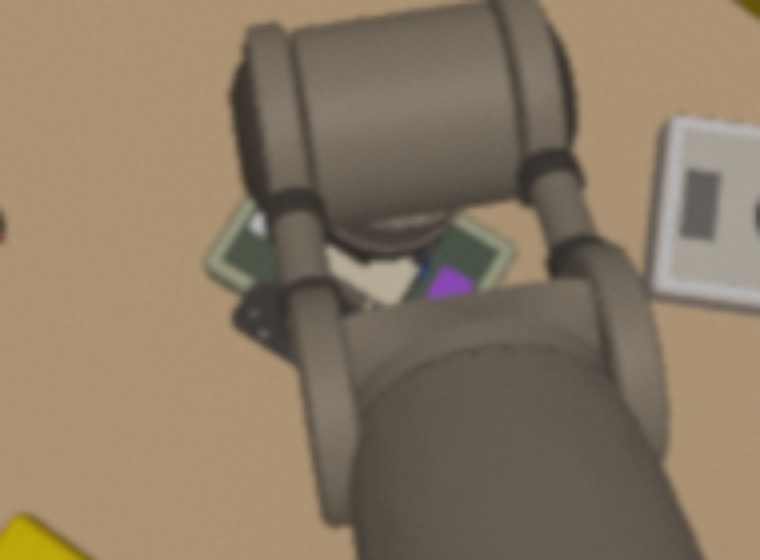

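View pics/scene5.png

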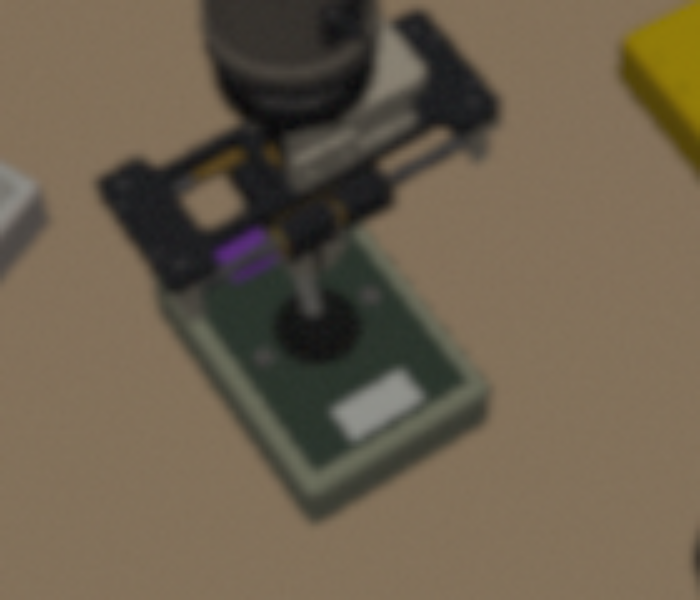

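Run:
```python
from h import *
im=cv2.imread('pics/top5.png')
h=cv2.cvtColor(im,cv2.COLOR_BGR2HSV);m=cv2.inRange(h,(105,110,40),(125,255,255))
T=bot.capture('top')
ys,xs=np.nonzero(m);print(len(xs))
u=np.array([-.551,-.834])
r=[]
for x,y in zip(xs,ys):
    p=onz(T,((x+.5)/4-.5+210,(y+.5)/4-.5+150),124);r.append((p[:2]-[491,146.5])@u)
print(max(r),np.percentile(r,95),xs.min(),xs.max(),ys.min(),ys.max())
```

```text
18
42.830206293321524 42.727021746754076 424 427 265 271
```

View pics/wrist5.png

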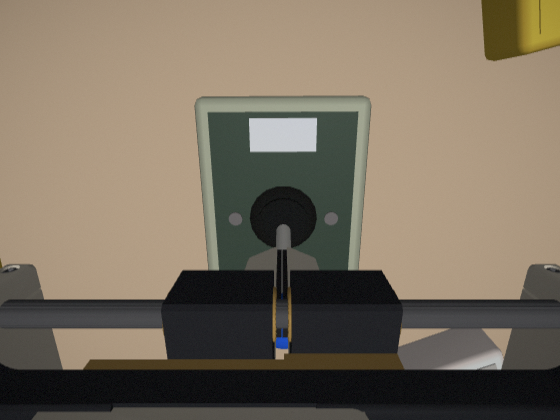

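Vision puts the ball rim about 43 mm towards violet, so its centre has moved about 29 mm. The TCP estimate also gives about 29, out of 33 at the stop. Nudging about 2 mm more, then holding over 2 s.

Call:
play_rows(
  moves=[255, -1, 0, 0, 0, 255, -2, 0, 0, 0, 255, -2, 0, 0, 0, 255, -2, 0, 0, 0, 255, -2, 0, 0, 0, 255, -2, 0, 0, 0, 255, -2, 0, 0, 0, 255, -2, 0, 0, 0],
)

```text
time: 5.17
tool_pos: [487.3, 140.4, 131.7]
tcp_rot: [-3.142, 0.0, 0.986]
contact_force: [3.2, 3.8, -3.9]
grip_width: 0.3
```

Call:
play_rows(
  moves=[255, 0, 0, 0, 0, 255, 0, 0, 0, 0, 255, 0, 0, 0, 0, 255, 0, 0, 0, 0, 255, 0, 0, 0, 0, 255, 0, 0, 0, 0, 255, 0, 0, 0, 0, 255, 0, 0, 0, 0],
)

```text
time: 5.83
tool_pos: [487.3, 140.3, 131.7]
tcp_rot: [-3.142, 0.0, 0.986]
contact_force: [2.6, 3.7, -3.3]
grip_width: 0.7
```

Call:
play_rows(
  moves=[255, 0, 0, 0, 0, 255, 0, 0, 0, 0, 255, 0, 0, 0, 0, 255, 0, 0, 0, 0, 255, 0, 0, 0, 0, 255, 0, 0, 0, 0, 255, 0, 0, 0, 0, 255, 0, 0, 0, 0],
)

```text
time: 6.5
tool_pos: [487.3, 140.3, 131.7]
tcp_rot: [-3.142, 0.0, 0.986]
contact_force: [3.3, 3.9, -3.8]
grip_width: 0.5
```

Call:
play_rows(
  moves=[255, 0, 0, 0, 0, 255, 0, 0, 0, 0, 255, 0, 0, 0, 0, 255, 0, 0, 0, 0, 255, 0, 0, 0, 0, 255, 0, 0, 0, 0, 255, 0, 0, 0, 0, 255, 0, 0, 0, 0],
)

```text
time: 7.17
tool_pos: [487.3, 140.3, 131.7]
tcp_rot: [3.142, 0.0, 0.986]
contact_force: [2.8, 3.2, -3.8]
grip_width: 0.5
```

```bash
python3 chk.py 6
```

```text
7.17 [487.3 140.3 131.7] [3.142 0.    0.986] [ 2.8  3.2 -3.8] 0.5
force tool [4.2 0.6 3.8] TCP past upright ball along violet 7.2
```

View pics/scene6.png

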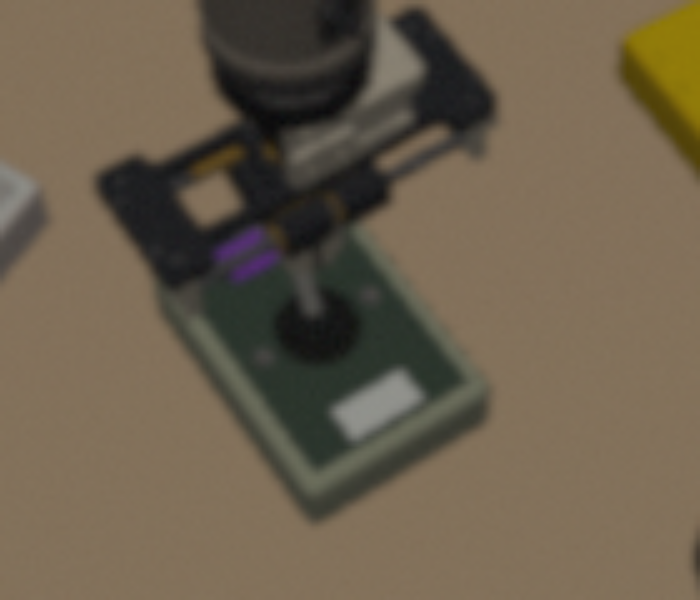

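View pics/top6.png

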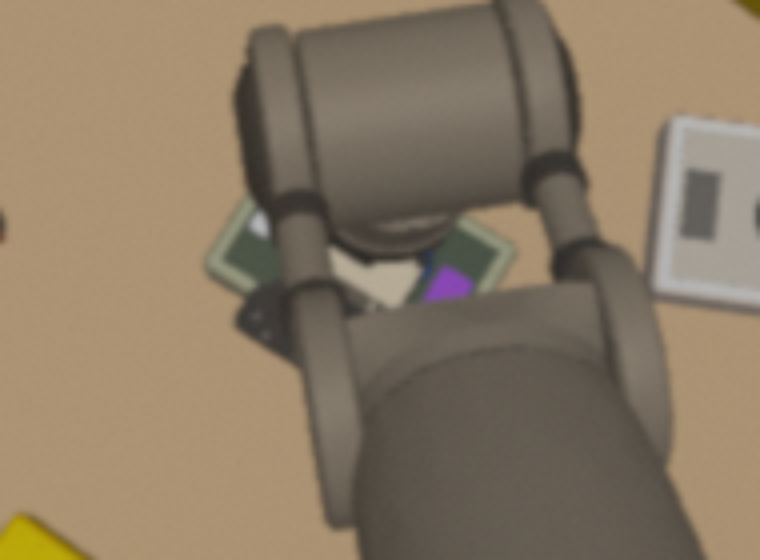

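Held over 2 s at about 31 mm (roughly 22°). For margin against calibration error I'll go 1.5 mm further, checking the force for the stop, and hold again.

Call:
play_rows(
  moves=[255, -0.8, 0, 0, 0, 255, -1.5, 0, 0, 0, 255, -1.5, 0, 0, 0, 255, -1.5, 0, 0, 0, 255, -1.5, 0, 0, 0, 255, -1.5, 0, 0, 0, 255, -1.5, 0, 0, 0, 255, -1.5, 0, 0, 0],
)

```text
time: 7.98
tool_pos: [486.6, 139.1, 131.7]
tcp_rot: [3.141, -0.0, 0.986]
contact_force: [3.0, 2.9, -4.3]
grip_width: 0.4
```

Call:
play_rows(
  moves=[255, 0, 0, 0, 0, 255, 0, 0, 0, 0, 255, 0, 0, 0, 0, 255, 0, 0, 0, 0, 255, 0, 0, 0, 0, 255, 0, 0, 0, 0, 255, 0, 0, 0, 0, 255, 0, 0, 0, 0],
)

```text
time: 8.65
tool_pos: [486.6, 139.1, 131.7]
tcp_rot: [3.141, -0.0, 0.986]
contact_force: [3.1, 4.1, -4.1]
grip_width: 0.3
```

Call:
play_rows(
  moves=[255, 0, 0, 0, 0, 255, 0, 0, 0, 0, 255, 0, 0, 0, 0, 255, 0, 0, 0, 0, 255, 0, 0, 0, 0, 255, 0, 0, 0, 0, 255, 0, 0, 0, 0, 255, 0, 0, 0, 0],
)

```text
time: 9.32
tool_pos: [486.6, 139.1, 131.7]
tcp_rot: [3.141, -0.0, 0.986]
contact_force: [3.6, 4.6, -3.8]
grip_width: -0.0
```

Call:
play_rows(
  moves=[255, 0, 0, 0, 0, 255, 0, 0, 0, 0, 255, 0, 0, 0, 0, 255, 0, 0, 0, 0, 255, 0, 0, 0, 0, 255, 0, 0, 0, 0, 255, 0, 0, 0, 0, 255, 0, 0, 0, 0],
)

```text
time: 9.98
tool_pos: [486.6, 139.1, 131.7]
tcp_rot: [3.141, -0.0, 0.986]
contact_force: [2.5, 3.7, -3.9]
grip_width: 0.5
```

```bash
python3 chk.py 7
python3 - <<'E'
from h import *
T=bot.capture('top');h=cv2.cvtColor(T['color'],cv2.COLOR_RGB2HSV);m=cv2.inRange(h,(100,90,40),(126,255,255));m[:200]=0;m[240:]=0;m[:,:300]=0;m[:,335:]=0
ys,xs=np.nonzero(m);u=np.array([-.551,-.834])
print([(x,y,round(float((onz(T,(x,y),124)[:2]-[491,146.5])@u),1)) for x,y in zip(xs,ys)])
E
```

```text
9.98 [486.6 139.1 131.7] [ 3.141 -0.     0.986] [ 2.5  3.7 -3.9] 0.5
force tool [4.5 0.1 3.9] TCP past upright ball along violet 8.6
[(np.int64(317), np.int64(216), 43.2), (np.int64(317), np.int64(217), 44.4), (np.int64(317), np.int64(218), 45.7)]
```

About 32 mm of 33, held another 2 s or more. Now a slow retreat so the stick re-centres without overshooting.

Call:
play_rows(
  moves=[255, 3, 0, 0, 0, 255, 6, 0, 0, 0, 255, 10, 0, 0, 0, 255, 14, 0, 0, 0, 255, 18, 0, 0, 0, 255, 22, 0, 0, 0, 255, 25, 0, 0, 0, 255, 28, 0, 0, 0],
)

```text
time: 10.85
tool_pos: [501.8, 162.6, 131.4]
tcp_rot: [-3.141, 0.001, 0.986]
contact_force: [-0.0, -0.2, -0.9]
grip_width: 0.3
```

Call:
play_rows(
  moves=[255, 2, 0, 0, 0, 255, 4, 0, 0, 0, 255, 7, 0, 0, 0, 255, 11, 0, 0, 0, 255, 16, 0, 0, 0, 255, 22, 0, 0, 0, 255, 27, 0, 0, 0, 255, 27, 0, 0, 0],
)

```text
time: 11.52
tool_pos: [517.5, 185.8, 131.7]
tcp_rot: [3.141, -0.001, 0.987]
contact_force: [-0.2, -0.1, -0.3]
grip_width: 0.4
```

Call:
play_rows(
  moves=[255, 0, 0, -15, 0, 255, 0, 0, -40, 0, 255, 0, 0, -70, 0, 255, 0, 0, -100, 0, 255, 20, 0, -125, 0, 255, 50, 0, -140, 0, 255, 80, 0, -140, 0, 255, 95, 0, -140, 0],
)

```text
time: 12.18
tool_pos: [570.8, 266.5, 273.1]
tcp_rot: [3.14, -0.003, 0.987]
contact_force: [-0.0, -1.3, -1.5]
grip_width: 0.3
```

```bash
python3 chk.py 8
python3 - <<'E'
from h import *
S=bot.capture('scene');T=bot.capture('top')
cv2.imwrite('pics/sc8.png',S['color'][:,:,::-1]);cv2.imwrite('pics/tp8.png',T['color'][:,:,::-1])
E
```

```text
12.18 [570.8 266.5 273.1] [ 3.14e+00 -3.00e-03  9.87e-01] [-0.  -1.3 -1.5] 0.3
force tool [-1.1  0.7  1.5] TCP past upright ball along violet -144.1
```

View pics/sc8.png

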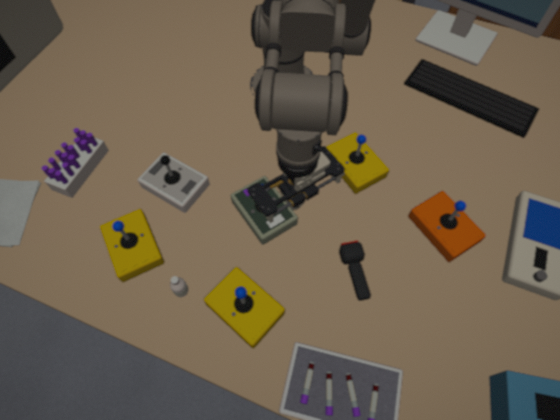

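View pics/tp8.png

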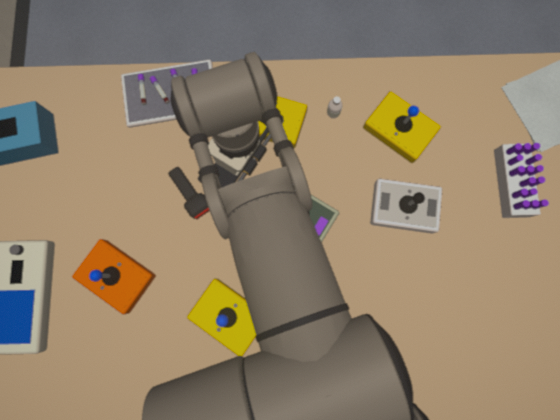

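The ball is hidden by the arm in both views, and the bottle and black-ball stick are unchanged. Moving further clear to check the stick.

Call:
play_rows(
  moves=[255, 0, 25, 0, 0, 255, 0, 60, 0, 0, 255, 0, 95, 0, 0, 255, 0, 130, 0, 0, 255, 0, 165, 0, 0, 255, 0, 200, 0, 0, 255, 0, 220, 0, 0, 255, 0, 220, 0, 0],
)

```text
time: 13.1
tool_pos: [754.9, 137.3, 269.5]
tcp_rot: [-3.141, 0.002, 0.98]
contact_force: [-0.5, -0.2, -0.3]
grip_width: 0.3
```

```bash
python3 chk.py 9
python3 - <<'E'
from h import *
S=bot.capture('scene');T=bot.capture('top')
cv2.imwrite('pics/both9.png',np.hstack([cv2.resize(c['color'][:,:,::-1],(400,300)) for c in(S,T)]))
E
```

```text
13.1 [754.9 137.3 269.5] [-3.141e+00  2.000e-03  9.800e-01] [-0.5 -0.2 -0.3] 0.3
force tool [-0.4 -0.3  0.3] TCP past upright ball along violet -137.7
```

View pics/both9.png

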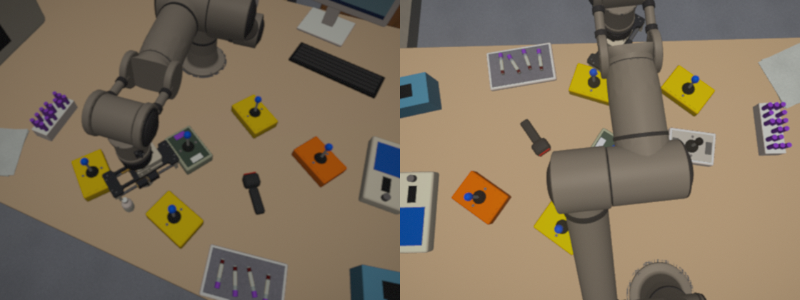

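The scene view is now clear of the arm, with the ball near original (262,188). Measuring it.

Run:
```python
from h import *
S=bot.capture('scene')
b,s=blob(S,(230,165,300,242),(105,120,60),(125,255,255));print(b,s,onz(S,b,130).round(1))
cv2.imwrite('pics/sc10.png',cv2.resize(S['color'][150:310,140:320,::-1],None,fx=3.5,fy=3.5))
```

```text
[261.85858586 188.21212121] [257 183  11  11  99] [492.5 147.2 130. ]
```

View pics/sc10.png

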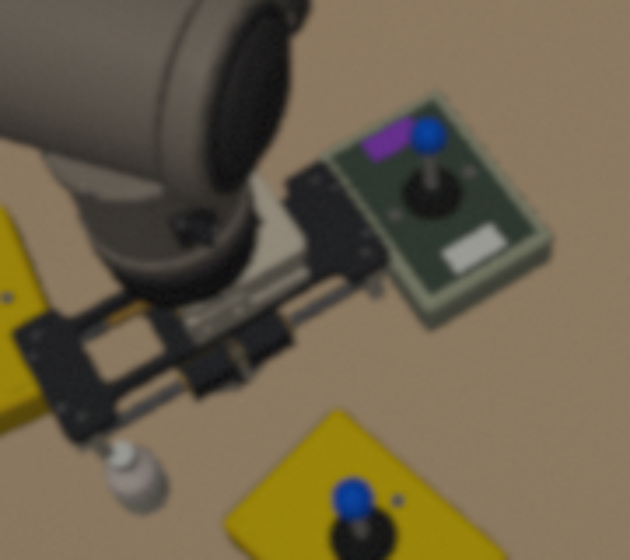

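```bash
python3 -c "
from plant import bot
print(bot.close_job())"
```

```text
the job is handed in; nothing more can be done
None
```

The job is done and handed in at about 13 s of the 32 s allowed. I pushed the blue-ball stick of the grey-green box towards the violet plate with closed fingers, coming from the white side.

- **Tilt and hold:** I held the stick tilted for about 5.5 s in total. The first 2.7 s were at about 31 mm of ball travel. The rest was at about 32 mm, against 33 mm at the stop. Finger position and the top camera agreed on the travel. The force reading stayed around 4 to 5 N sideways, with about 4 N downwards on the fingers. I saw no jump that would show the stop had been reached.
- **Spring back:** I backed off slowly and moved clear. The ball's last measured pixel, (261.9, 188.2) in the scene camera, is the same as at the start, so the stick is upright.
- **White side:** I saw no sign of a tip towards the white plate, but the ball was hidden by the arm during most of the release, so I could not watch it directly.
- **Left alone:** The black-ball stick and the reagent bottle look unmoved in the later pictures. The gripper passed above the bottle with well over 100 mm to spare. The contact force was about zero when I handed in.

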